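Fetch the plaster mould from behind the pots in the blue tray

TASK

Get the round plaster mould from behind the red cup, the green bottle and the yellow jar in the blue tray: first move all three of those onto the plywood side board, then centre the mould on the metal banding wheel, right way up, and only after that put cup, bottle and jar each back on the very spot in the tray where it stood. Never let any of these four tip over, and leave the mug, the tin and the clay block alone.

Things in the scene. Friction and masses are not known exactly. Their poses are not given: they have to be found in the camera images.
- red_cup: red open plastic cup with white inside bottom, hollow, 110 mm tall, outer diameter 58 mm at the foot growing evenly to 66 mm at the rim, wall 3 mm, about 0.1 kg. Origin: centre of its underside, z up. At the start it stands on one of the three white marks in the tray (which one varies)
- green_bottle: green round bottle with a white cap, 120 mm tall: straight body 58 mm in diameter up to 85 mm, shoulder narrowing up to 102 mm, then a white cap 28 mm in diameter; about 0.2 kg. Origin: centre of its underside, z up. Starts on one of the three white marks
- yellow_jar: yellow round jar with a black lid, 108 mm tall: body 62 mm in diameter up to 90 mm, fixed lid 64 mm in diameter above; about 0.25 kg. Origin: centre of its underside, z up. Starts on one of the three white marks
- mould: low round off-white plaster mould, like a thick little bowl: 60 mm in diameter, straight sided, 42 mm tall, wall 9 mm, a 42 mm wide hollow 26 mm deep in its top; about 0.2 kg. Origin: centre of its underside, z up. Starts in the tray behind the three taller things, which stand about 78 mm from it, centre to centre; too close for a gripper to reach down between them
- tray: blue rectangular tray, fixed for the run, 220 mm (x) by 250 mm (y), 25 mm high walls 5 mm thick, floor 5 mm thick. Origin: centre of its underside; x points away from the robot, turned by up to 0.2 rad. Three flat white round marks, 80 mm wide, on its floor at (x, y) mm: (-43, 0), (8, 73), (8, -73); cup, bottle and jar start within 3 mm of these, one on each; the mould near (35, 0)
- board: plywood side board lying on the table, fixed for the run, 300 mm (its x) by 140 mm (its y), 12 mm thick, bare at the start, to the left or to the right of the tray; room for cup, bottle and jar in a row along its x, about 90 mm apart. Origin: centre of its underside; turned by up to 0.15 rad
- wheel: banding wheel (potter's turntable, does not turn here), fixed: aluminium disc 170 mm in diameter with concentric dark rings, its flat top 30 mm above the table, on a dark foot. On the other side of the tray from the board. Origin: on its axis, at the table top
- mug: bystander: white mug with a handle, 80 mm in diameter, 90 mm tall, beyond the tray and to the left. Origin: centre of its underside
- tin: bystander: grey metal tin, 74 x 114 mm and 61 mm high, beyond the tray and to the right. Origin: centre of its underside
- clay_block: bystander: terracotta block with pale bands, 60 x 90 mm and 35 mm high, just beyond the tray. Origin: centre of its underside
Things that resemble listed ones, but are neither listed nor needed, are in the scene too. Leave any orange look-alike of the yellow_jar alone.

How it is judged (in metres and radians):
On the way, in this order (a step that is already met when the one before it is completed fails the run):
1. red cup, green bottle and yellow jar all stand released on the side board (x of red_cup in the frame of board between -0.145 and 0.145 m and y of red_cup in the frame of board between -0.065 and 0.065 m and z of red_cup in the frame of board between 0.008 and 0.018 m and angle between each of red_cup, green_bottle, yellow_jar's own z axis and vertical below 0.15 rad and linear speed of each of red_cup, green_bottle, yellow_jar below 0.03 m/s and contact force between the fingers and red_cup below 0.1 N and x of green_bottle in the frame of board between -0.145 and 0.145 m and y of green_bottle in the frame of board between -0.065 and 0.065 m and z of green_bottle in the frame of board between 0.008 and 0.018 m and contact force between the fingers and green_bottle below 0.1 N and x of yellow_jar in the frame of board between -0.145 and 0.145 m and y of yellow_jar in the frame of board between -0.065 and 0.065 m and z of yellow_jar in the frame of board between 0.008 and 0.018 m and contact force between the fingers and yellow_jar below 0.1 N), for 0.2 s.
2. the mould stands released, centred on the banding wheel, while cup, bottle and jar are still on the side board (all of step 1 and horizontal distance between mould and wheel below 0.012 m and z of mould in the frame of wheel between 0.026 and 0.036 m and angle between mould's own z axis and vertical below 0.15 rad and linear speed of mould below 0.03 m/s and contact force between the fingers and mould below 0.1 N), for 0.2 s.
At the end, for the whole second after the job is handed in: The mould stands upright on the banding wheel, its centre within 12 mm of the wheel's axis; red cup, green bottle and yellow jar each stand upright within 15 mm of where they stood at the start; all released and at rest (horizontal distance between mould and wheel below 0.012 m and z of mould in the frame of wheel between 0.026 and 0.036 m and angle between each of mould, red_cup, green_bottle, yellow_jar's own z axis and vertical below 0.15 rad and linear speed of each of mould, red_cup, green_bottle, yellow_jar below 0.03 m/s and contact force between the fingers and mould below 0.1 N and distance of each of red_cup, green_bottle, yellow_jar from where it was at the start of the episode below 0.015 m and contact force between the fingers and red_cup below 0.1 N and contact force between the fingers and green_bottle below 0.1 N and contact force between the fingers and yellow_jar below 0.1 N); the robot touches nothing.
It fails at once if the white mug was moved by more than 20 mm (distance of mug from where it was at the start of the episode above 0.02 m).
It fails at once if the metal tin was moved by more than 20 mm (distance of tin from where it was at the start of the episode above 0.02 m).
It fails at once if the banded clay block was moved by more than 20 mm (distance of clay_block from where it was at the start of the episode above 0.02 m).
It fails at once if the cup, bottle, jar or mould was tipped over (angle between any of red_cup, green_bottle, yellow_jar, mould's own z axis and vertical above 0.6 rad).
It also fails if it takes over 141 s, if anything falls off the work surface, if the arm or the gripper's body presses on something with over 40 N, if the wrist force passes 120 N, or if a joint passes its speed limit or range.

ROBOT

A 6-joint arm with a two-finger parallel gripper is mounted at the origin on the work surface. World frame = base frame: x ahead of the robot, y to its left, z up, the work surface at z = 0. Lengths are in m, angles in degrees, forces in N, time in s.
With the tool pointing down it reaches from about 0.275 to 0.975 m from the base axis. Payload 8.4 kg.
Tool frame: the origin (TCP) lies at the very end of the fingers, on their centre line; the grasp point (between the pads) lies 19 mm behind it; z points along the fingers, y is the line along which they close (so a half turn about z gives the same grasp; the last joint's range is limited). The gripper opens to 92 mm and grips with 3 to 60 N. Pads are 20 mm wide; open, the fingers measure 128 mm over their backs; the gripper's body (75 mm by 189 mm) begins 69 mm behind the grasp point.
Start: joints at [-73.763, 20.225, 93.587, -0, 66.188, -0.138], TCP at [0.176, -0.6, 0.215] pointing down, gripper open.
Joint ranges: [-150.9, 150.9], [-52.94, 120.26], [3.33, 152.33], [-74.26, 254.26], [0, 154.13], [-172.89, 172.89]. Speed limits (degrees/s): [127.2, 127.2, 159.86, 180, 180, 180].

INTERFACE

Orientations are given as a 3x3 rotation matrix whose columns are the frame's x, y, z axes.
In Python, from workcell import sense, vision, env, nets gives the robot as it stands. The module is installed in compiled form; this text tells all that it offers.
- The arm moves only by the tool send_rows, never from a script. Its argument "motion" is text: rows parted by semicolons, each of 7 numbers parted by spaces: the opening, from -1 (shut) to 1 (fully open), then the shift along the tool's x, y, z in units of 60 mm (1.0 is 60 mm), then the turn, a rotation vector about the tool's x, y, z in units of 8 degrees (1.0 is 8 degrees). A call has 1 to 5 rows; each row shifts and turns the commanded pose from where the row before left it, along the tool's axes as they then stand; what a row does not reach is not made up. A row lasts 1/8 s, in which the tool goes at most 62.5 mm and 10.7 degrees, less where a joint would pass 70% of its speed; a pose out of reach is approached as far as the arm can. A call is refused whole if a number of a shift passes 1 or a number of a turn 1, either way. A call with a gripper value outside its range is refused whole. The fingers move at their own pace and stop on an object; "force" is the grip in N (left out, the last holds). Time passes only in rows, so rows that do not move let the fingers close. It gives the time, the measured TCP pose, the force, the opening and the grip force at its end, in the units of the state.
- sense(): the state, without advancing time (a new reading comes with each control period).
- vision.snapshot(name): name is "scene" or "top"; returns (picture, depth): 480x640x3 uint8, red, green, blue; 480x640 float32, m along the optical axis (not along the pixel's ray), 0 where there is no reading.
- vision.calibration(name): a dict with "fx", "fy", "cx", "cy" (pixels), "k1" (the pictures are not rectified: a ray, as slopes to the right and down, at radius r is drawn at 1 + k1 r^2 times it, then the intrinsics apply), "xyz" and "rotation" of the camera in the world. Camera axes: x right, y up, looking along -z (the intrinsics and any distortion apply to the point x, -y, -z); pixel columns grow to the right and rows downward; lengths in m; the calibration is good to about 2 mm. A picture is of the moment at which its call begins. calibration takes no time and is no camera call.
- env.finish_job(): hands the job in; it is judged then, once.
Trained networks look in the newest picture that a camera, given by its name, has taken for a name from the list of things; names that differ only in an ending like _2 or _b are one class to them, and where a whole thing is asked for, a point or a joint stands for the part that bears it (a point fixed in the world has none). Each returns a list of dicts, best first, with "p" (0 to 1); they miss things now and then, are a little off and sometimes report something else, mostly with a low value. They report only what shows in the picture. A call takes as long as a camera call. They do not tell look-alikes from the thing itself.
- nets.masks_of(camera, thing): "region" (480x640 bool, what is visible of it).
- nets.place_of(camera, thing): "position" ([x, y, z] in m, in the coordinates of the camera as it stood for that picture, good to about 4 mm: a listed point, or the origin of a listed thing).
The state is a dict: "t": time; "q": joint angles; "qvel": joint speeds; "effort": joint torques, N m; "eef_pos": TCP position; "orientation": TCP orientation; "ft_force": force on the tool from outside, world axes, zero at the start; "wrist_torque": the same for the moment, N m; "opening": opening from 0.0 (shut) to 1.0 (fully open); "grip_force": force on a finger pad.
Only numpy, scipy, OpenCV 4.12 (cv2) and the standard library are available. Lean on these libraries where they do the work, as an engineer would, in place of code of your own. Each camera call takes 0.05 s, during which the arm holds its last target. There are 200 camera calls.

## Working session

There is one attempt and no reset: what is moved stays moved. The work goes in short steps, Python scripts to look and compute and a tool call to move; the robot and the scene stay as the last step left them, time stands still between calls to the robot, and variables do not carry over. Pictures are saved under pics/ and viewed, at most 14 in all, crops included, and the job is handed in when it is done.

Besides the shell and the picture viewer there is one more tool, called after "Emit:" as name(argument=value, ...) on one line, values as JSON. send_rows: Moves the arm, as the interface text tells. Its arguments: {"type":"object","properties":{"motion":{"type":"string"},"force":{"type":"number"}},"required":["motion"]}

```bash
mkdir -p pics
cat > h.py <<'E'
import numpy as np, cv2
from workcell import sense, vision, env, nets
def snap(n,f=None):
    im,d=vision.snapshot(n)
    if f: cv2.imwrite('pics/'+f,im[:,:,::-1])
    return im,d
def pts(n,d,us,vs):
    c=vision.calibration(n); us=np.asarray(us,float); vs=np.asarray(vs,float)
    K=np.array([[c['fx'],0,c['cx']],[0,c['fy'],c['cy']],[0,0,1.]])
    s=cv2.undistortPoints(np.stack([us,vs],-1).reshape(-1,1,2),K,np.array([c['k1'],0,0,0.]))[:,0]
    z=d[vs.astype(int),us.astype(int)]
    P=np.stack([s[:,0]*z,-s[:,1]*z,-z],-1)
    return P@np.array(c['rotation']).T+np.array(c['xyz']), z>0
def toworld(n,p):
    c=vision.calibration(n); return np.array(c['rotation'])@np.array(p)+np.array(c['xyz'])
E
python3 - <<'E'
from h import *
np.set_printoptions(precision=4,suppress=True)
for n in ('scene','top'):
    snap(n,n+'0.png'); c=vision.calibration(n); print(n,c)
    for t in ['red_cup','green_bottle','yellow_jar','mould','tray','board','wheel','mug','tin','clay_block']:
        print(t,[(round(r['p'],2),toworld(n,r['position'])) for r in nets.place_of(n,t)[:3]])
print(sense())
E
```

```text
scene {'fx': 546.8658014480737, 'fy': 546.8658014480737, 'cx': 309.28136491022724, 'cy': 241.08399300200517, 'k1': -0.12830710082879024, 'xyz': array([1.315 , 0.007 , 0.8162]), 'rotation': array([[-0.0176, -0.7331,  0.6799],
       [ 0.9997, -0.0244, -0.0004],
       [ 0.0169,  0.6797,  0.7333]])}
red_cup [(0.71, array([ 0.6159, -0.0464,  0.0044]))]
green_bottle [(0.95, array([0.6252, 0.094 , 0.0098]))]
yellow_jar [(0.93, array([ 0.5732, -0.1678, -0.0037])), (0.76, array([0.5643, 0.0283, 0.0011])), (0.6, array([ 0.422 ,  0.0506, -0.0011]))]
mould [(0.64, array([0.6443, 0.0226, 0.0041]))]
tray [(0.6, array([0.6074, 0.0238, 0.0006]))]
board [(0.93, array([0.5173, 0.3267, 0.0021])), (0.51, array([ 0.5208, -0.3265,  0.0042])), (0.33, array([0.7384, 0.2232, 0.0012]))]
wheel [(0.74, array([ 0.5185, -0.3305, -0.0015]))]
mug [(0.91, array([ 0.7369,  0.2211, -0.0011]))]
tin [(0.66, array([ 0.7475, -0.2225, -0.0004]))]
clay_block [(0.85, array([ 0.7972, -0.0276,  0.0032]))]
top {'fx': 585.1736652173236, 'fy': 585.1736652173236, 'cx': 320.5152711242903, 'cy': 234.84522807322176, 'k1': -0.129363
[... 847 characters left out ...]
)]
clay_block [(0.94, array([ 0.7916, -0.0271,  0.0006])), (0.71, array([0.5653, 0.0236, 0.0058])), (0.36, array([ 0.6182, -0.0488,  0.0065]))]
{'t': 1.1, 'q': array([-73.7649,  20.225 ,  93.5847,   0.0001,  66.1896,  -0.1378]), 'qvel': array([-0.0344,  0.0302,  0.0113, -0.0317,  0.0289, -0.026 ]), 'effort': array([  0.0037, -59.3767, -33.4579,   0.07  ,   0.0158,   0.    ]), 'eef_pos': array([ 0.1762, -0.5997,  0.2146]), 'orientation': array([[ 0.9594,  0.2819,  0.    ],
       [ 0.2819, -0.9594, -0.    ],
       [ 0.    ,  0.    , -1.    ]]), 'ft_force': array([ 0.2291, -0.3459, -0.2557]), 'wrist_torque': array([ 0.0317,  0.0267, -0.0026]), 'grip_force': 0.0, 'opening': 0.9984522627223028}
```

View pics/scene0.png

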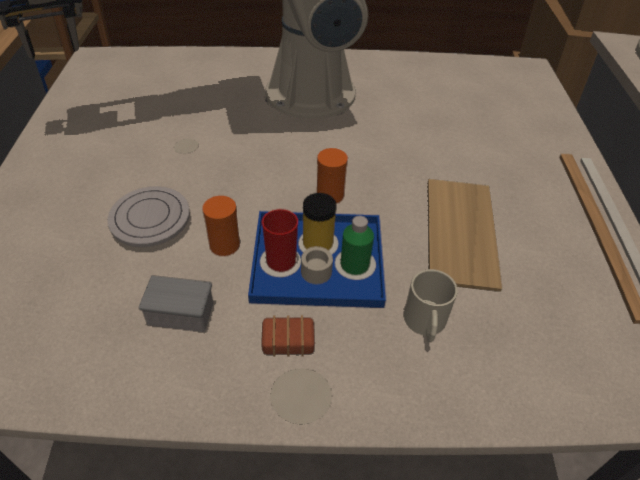

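View pics/top0.png

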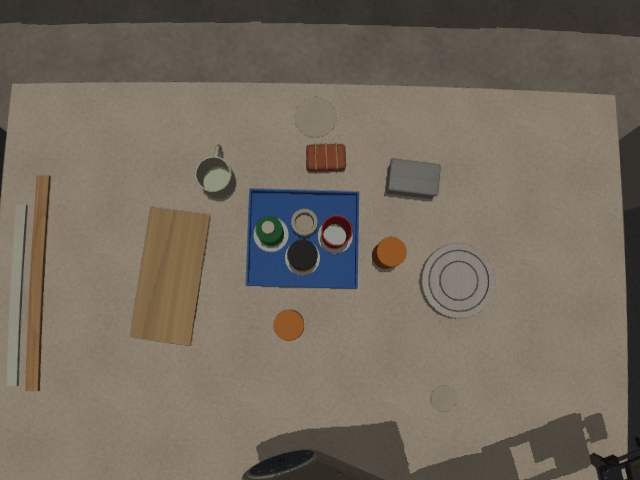

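The yellow jar could be one of three things in the scene picture: an orange cylinder at (222,225), an orange cylinder at (331,175), or the yellow one with a black lid in the tray at (319,225). The last fits: it has a black lid and stands on a white mark. I'll confirm it in a crop and refine the positions.

```bash
cat >> h.py <<'E'
def circ(P):
    A=np.c_[2*P[:,:2],np.ones(len(P))]; s=np.linalg.lstsq(A,(P[:,:2]**2).sum(1),rcond=None)[0]
    return s[:2],np.sqrt(s[2]+s[:2]@s[:2])
def topc(n,d,m,zlo,zhi):
    v,u=np.nonzero(m); P,ok=pts(n,d,u,v); P=P[ok]; P=P[(P[:,2]>zlo)&(P[:,2]<zhi)]
    if len(P)<20: return None
    h=cv2.convexHull(P[:,:2].astype(np.float32))[:,0]
    (c,r)=cv2.minEnclosingCircle(h)
    return np.round(circ(h.astype(float))[0],4),np.round(circ(h.astype(float))[1],4),np.round(c,4),round(r,4),len(P),np.round(np.median(P[:,2]),4)
T={'red_cup':(.105,.13),'green_bottle':(.115,.14),'yellow_jar':(.105,.125),'mould':(.04,.055),'wheel':(.024,.04),'board':(.006,.02)}
def measure(n,names,d):
    for t in names:
        for r in nets.masks_of(n,t)[:3]:
            print(n,t,round(r['p'],2),topc(n,d,r['region'],*T[t]))
E
python3 - <<'E'
from h import *
np.set_printoptions(precision=4,suppress=True)
for n in ('top','scene'):
    im,d=snap(n); measure(n,T,d)
    r=nets.masks_of(n,'board')[0]['region']; v,u=np.nonzero(r); P,ok=pts(n,d,u,v); print(cv2.minAreaRect(P[ok][:,:2].astype(np.float32)))
    for t in ['tray','tin','mug','clay_block']:
        r=nets.masks_of(n,t)[0]['region']; v,u=np.nonzero(r); P,ok=pts(n,d,u,v); print(t,cv2.minAreaRect(P[ok][:,:2].astype(np.float32)))
    # depth on table
    if n=='scene': cv2.imwrite('pics/crop1.png',cv2.resize(im[130:320,180:410,::-1],None,fx=3,fy=3,interpolation=cv2.INTER_CUBIC))
E
```

```text
top red_cup 0.72 (array([ 0.6158, -0.0481]), np.float64(0.0324), array([ 0.6158, -0.0484]), 0.033, 167, np.float64(0.1147))
top green_bottle 0.7 (array([0.6195, 0.096 ]), np.float64(0.0136), array([0.6198, 0.0959]), 0.0141, 143, np.float64(0.1248))
top yellow_jar 0.98 (array([0.4167, 0.0493]), np.float64(0.0313), array([0.4167, 0.0493]), 0.032, 664, np.float64(0.1085))
top yellow_jar 0.98 (array([ 0.5737, -0.165 ]), np.float64(0.0313), array([ 0.5736, -0.1653]), 0.0321, 640, np.float64(0.1087))
top yellow_jar 0.6 (array([0.5644, 0.0235]), np.float64(0.0315), array([0.5645, 0.0232]), 0.032, 726, np.float64(0.1134))
top mould 0.55 (array([0.6426, 0.0206]), np.float64(0.0294), array([0.6426, 0.0206]), 0.0297, 290, np.float64(0.0468))
top board 0.66 (array([0.5195, 0.32  ]), np.float64(0.1497), array([0.5196, 0.32  ]), 0.162, 7826, np.float64(0.0119))
((0.5185838937759399, 0.32613980770111084), (0.14702628552913666, 0.3025117516517639), 83.15995025634766)
tray ((0.6111615896224976, 0.026219934225082397), (0.25518035888671875, 0.22802643477916718), 89.40484619140625)
tin ((0.7526572346687
[... 1461 characters left out ...]
oat64(0.0302))
scene board 0.82 (array([0.5244, 0.3514]), np.float64(0.1451), array([0.5248, 0.3244]), 0.1623, 6529, np.float64(0.0118))
((0.5220320224761963, 0.3247787058353424), (0.14059188961982727, 0.30493998527526855), 82.83660888671875)
tray ((0.5994868874549866, 0.023519344627857208), (0.25515124201774597, 0.24716506898403168), 89.80537414550781)
tin ((0.7224812507629395, -0.23377442359924316), (0.14141201972961426, 0.12447961419820786), 84.74172973632812)
mug ((0.7253462076187134, 0.23212264478206635), (0.07818841189146042, 0.17414361238479614), 56.359886169433594)
clay_block ((0.7861346006393433, -0.025321193039417267), (0.08823459595441818, 0.09312396496534348), 3.8284449577331543)
```

View pics/crop1.png

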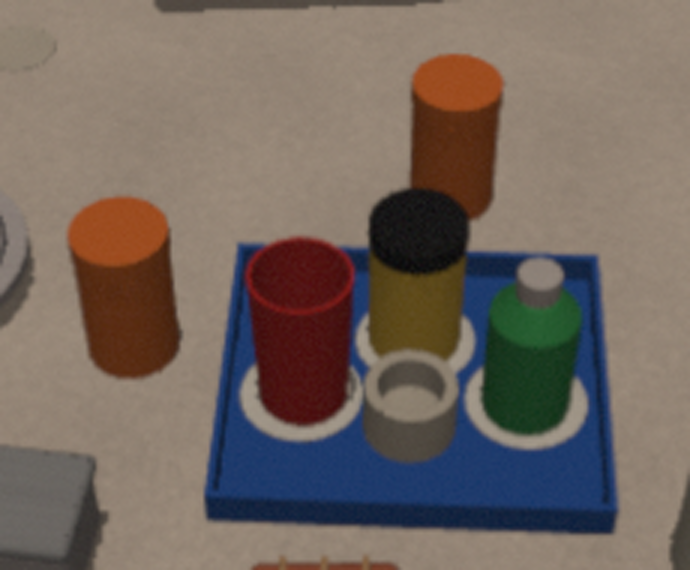

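The crop shows the black-lidded yellow jar in the tray at crop (418,280). It's the only one with a black lid and it stands on a mark, so the two orange cylinders are the look-alikes. The red cup is at (300,330), the mould at (410,405) and the green bottle at (535,350). The board is on the left and the wheel on the right.

Plan, with the fingers closing along world y: jar, cup and bottle to the board, then the mould to the wheel, then put them back with the jar last. First I square up the yaw.

Emit:
send_rows(motion="0.8 0 0 0 0 0 0.68; 0.8 0 0 0 0 0 0.68; 0.8 0 0 0 0 0 0.68; 0.8 0 0 0 0 0 0", force=20)

```text
t: 2.8
eef_pos: [0.1762, -0.5997, 0.2146]
orientation: [[1.0, 0.002, -0.0], [0.002, -1.0, 0.0], [-0.0, -0.0, -1.0]]
ft_force: [-0.7, -0.6, 0.0]
opening: 0.898
grip_force: 0.0
```

Emit:
send_rows(motion="0.8 0.6 -0.8 0 0 0 0; 0.8 0.6 -0.8 0 0 0 0; 0.8 0.6 -0.8 0 0 0 0; 0.8 0.6 -0.8 0 0 0 0; 0.8 0.6 -0.8 0 0 0 0")

```text
t: 3.42
eef_pos: [0.357, -0.358, 0.2149]
orientation: [[1.0, 0.003, 0.001], [0.003, -1.0, -0.001], [0.001, 0.001, -1.0]]
ft_force: [1.1, -0.6, -0.4]
opening: 0.899
grip_force: 0.0
```

Emit:
send_rows(motion="0.8 0.5 -0.8 0 0 0 0; 0.8 0.5 -0.8 0 0 0 0; 0.8 0.5 -0.8 0 0 0 0; 0.8 0.5 -0.8 0 0 0 0; 0.8 0 0 0 0 0 0")

```text
t: 4.05
eef_pos: [0.4774, -0.1645, 0.2147]
orientation: [[1.0, 0.008, 0.001], [0.008, -1.0, 0.0], [0.001, -0.0, -1.0]]
ft_force: [-0.2, -0.6, -0.5]
opening: 0.898
grip_force: 0.0
```

Emit:
send_rows(motion="0.8 0.37 -0.785 0 0 0 0; 0.8 0.37 -0.785 0 0 0 0; 0.8 0.37 -0.785 0 0 0 0; 0.8 0.37 -0.785 0 0 0 0; 0.8 0 0 0 0 0 0")

```text
t: 4.68
eef_pos: [0.5654, 0.0226, 0.2145]
orientation: [[1.0, 0.005, 0.0], [0.005, -1.0, 0.0], [0.0, -0.0, -1.0]]
ft_force: [-0.3, -0.6, -0.1]
opening: 0.901
grip_force: 0.0
```

Emit:
send_rows(motion="0.8 0.01 -0.02 0.7 0 0 0; 0.8 0 0 0.7 0 0 0; 0.8 0 0 0.7 0 0 0; 0.8 0 0 0.56 0 0 0; 0.8 0 0 0 0 0 0")

```text
t: 5.3
eef_pos: [0.5624, 0.0205, 0.053]
orientation: [[1.0, 0.001, -0.005], [0.001, -1.0, -0.001], [-0.005, 0.001, -1.0]]
ft_force: [-0.1, -0.9, 0.3]
opening: 0.903
grip_force: 0.0
```

Emit:
send_rows(motion="-1 0 0 0 0 0 0; -1 0 0 0 0 0 0; -1 0 0 0 0 0 0; -1 0 0 0 0 0 0; -1 0 0 0 0 0 0")

```text
t: 5.92
eef_pos: [0.5662, 0.0223, 0.0566]
orientation: [[1.0, 0.002, 0.003], [0.002, -1.0, -0.0], [0.003, 0.0, -1.0]]
ft_force: [-0.7, 0.6, 7.6]
opening: 0.695
grip_force: 20.0
```

Run:
```python
from h import *
im,d=snap('scene'); s=sense(); print(s['eef_pos'],s['ft_force'],s['qvel'],s['opening'],s['grip_force'])
cv2.imwrite('pics/g1.png',cv2.resize(im[100:320,180:410,::-1],None,fx=2.5,fy=2.5))
```

```text
[0.56625732 0.02227603 0.05657744] [-0.21823916 -0.11496352  6.91009077] [ 0.0379624  -0.02900591 -0.08950949 -0.01372085 -0.07800412 -0.03450442] 0.6915136914287355 19.99005138874054
```

View pics/g1.png

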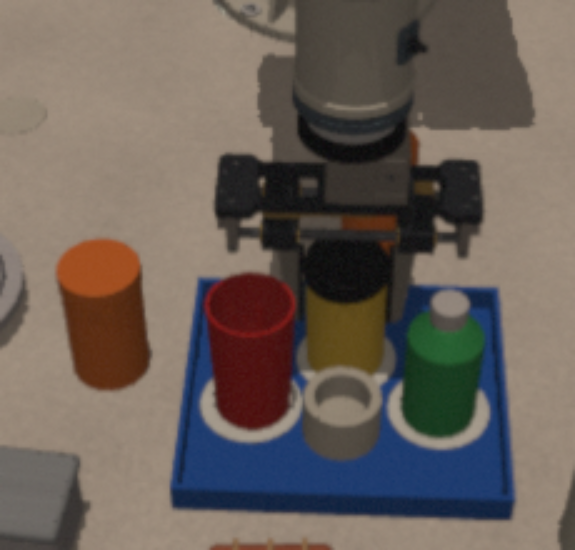

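The jar is between the fingers, but 64 mm of opening and a 7 N vertical force suggest the pads are catching the lid edge. I'll regrip 9 mm lower.

Emit:
send_rows(motion="0.8 0 0 0 0 0 0; 0.8 0 0 0 0 0 0; 0.8 0 -0.02 0.15 0 0 0; 0.8 0 0 0 0 0 0; 0.8 0 0 0 0 0 0")

```text
t: 6.6
eef_pos: [0.5648, 0.0235, 0.0457]
orientation: [[1.0, 0.001, -0.001], [0.001, -1.0, -0.0], [-0.001, 0.0, -1.0]]
ft_force: [-0.3, 0.7, 0.3]
opening: 0.901
grip_force: 0.0
```

Emit:
send_rows(motion="-1 0 0 0 0 0 0; -1 0 0 0 0 0 0; -1 0 0 0 0 0 0; -1 0 0 0 0 0 0; -1 0 0 0 0 0 0")

```text
t: 7.22
eef_pos: [0.5651, 0.0236, 0.0461]
orientation: [[1.0, 0.001, 0.0], [0.001, -1.0, 0.0], [0.0, -0.0, -1.0]]
ft_force: [0.7, 1.7, 0.4]
opening: 0.693
grip_force: 20.0
```

Emit:
send_rows(motion="-1 0 0 -0.4 0 0 0; -1 0 0 -0.7 0 0 0; -1 0 0 -0.7 0 0 0; -1 0 0 -0.4 0 0 0; -1 0 0 0 0 0 0")

```text
t: 7.85
eef_pos: [0.5659, 0.0235, 0.1794]
orientation: [[1.0, 0.001, 0.003], [0.001, -1.0, -0.0], [0.003, 0.0, -1.0]]
ft_force: [-0.0, 0.2, -2.9]
opening: 0.692
grip_force: 20.0
```

Emit:
send_rows(motion="-1 -0.2 -0.5 0 0 0 0; -1 -0.32 -0.74 0 0 0 0; -1 -0.32 -0.74 0 0 0 0; -1 -0.32 -0.74 0 0 0 0; -1 -0.32 -0.74 0 0 0 0")

```text
t: 8.48
eef_pos: [0.4743, 0.2318, 0.1761]
orientation: [[1.0, 0.001, -0.002], [0.001, -1.0, -0.001], [-0.002, 0.001, -1.0]]
ft_force: [0.4, 0.2, -2.7]
opening: 0.689
grip_force: 20.0
```

Emit:
send_rows(motion="-1 -0.32 -0.74 0 0 0 0; -1 -0.3 -0.7 0 0 0 0; -1 -0.1 -0.3 0 0 0 0; -1 0 0 0 0 0 0; -1 0 0 0 0 0 0")

```text
t: 9.1
eef_pos: [0.4327, 0.3342, 0.1772]
orientation: [[1.0, 0.001, -0.001], [0.001, -1.0, -0.001], [-0.001, 0.001, -1.0]]
ft_force: [-0.4, 0.1, -3.3]
opening: 0.69
grip_force: 20.0
```

Emit:
send_rows(motion="-1 -0.02 -0.02 0.7 0 0 0; -1 0 0 0.7 0 0 0; -1 0 0 0.4 0 0 0; -1 0 0 0.2 0 0 0; -1 0 0 0 0 0 0")

```text
t: 9.72
eef_pos: [0.4317, 0.3358, 0.0576]
orientation: [[1.0, -0.0, -0.001], [-0.0, -1.0, -0.001], [-0.001, 0.001, -1.0]]
ft_force: [0.7, -0.1, -2.2]
opening: 0.689
grip_force: 20.0
```

Emit:
send_rows(motion="-1 0 0 0.06 0 0 0; -1 0 0 0 0 0 0; -1 0 0 0 0 0 0")

```text
t: 10.1
eef_pos: [0.4318, 0.3369, 0.055]
orientation: [[1.0, 0.001, 0.001], [0.001, -1.0, 0.001], [0.001, -0.001, -1.0]]
ft_force: [-0.8, 0.0, -3.0]
opening: 0.69
grip_force: 20.0
```

Emit:
send_rows(motion="-1 0 0 0.035 0 0 0; -1 0 0 0 0 0 0; -1 0 0 0 0 0 0")

```text
t: 10.48
eef_pos: [0.432, 0.3371, 0.053]
orientation: [[1.0, 0.001, 0.001], [0.001, -1.0, 0.001], [0.001, -0.001, -1.0]]
ft_force: [-0.1, 0.6, 6.5]
opening: 0.69
grip_force: 20.0
```

Emit:
send_rows(motion="0.8 0 0 0 0 0 0; 0.8 0 0 0 0 0 0; 0.8 0 0 0 0 0 0; 0.8 0 0 0 0 0 0")

```text
t: 10.98
eef_pos: [0.4315, 0.3366, 0.0522]
orientation: [[1.0, 0.001, -0.0], [0.001, -1.0, -0.0], [-0.0, 0.0, -1.0]]
ft_force: [0.8, 1.4, -0.5]
opening: 0.9
grip_force: 0.0
```

Emit:
send_rows(motion="0.8 0 0 -0.4 0 0 0; 0.8 0 0 -0.7 0 0 0; 0.8 0 0 -0.7 0 0 0; 0.8 0 0 -0.3 0 0 0; 0.8 0 0 0 0 0 0")

```text
t: 11.6
eef_pos: [0.4323, 0.3372, 0.1796]
orientation: [[1.0, 0.001, 0.002], [0.001, -1.0, 0.002], [0.002, -0.002, -1.0]]
ft_force: [0.4, -0.2, 0.3]
opening: 0.9
grip_force: 0.0
```

Emit:
send_rows(motion="0.8 0.52 0.67 0 0 0 0; 0.8 0.52 0.67 0 0 0 0; 0.8 0.52 0.67 0 0 0 0; 0.8 0.52 0.67 0 0 0 0; 0.8 0.52 0.67 0 0 0 0")

```text
t: 12.22
eef_pos: [0.5878, 0.1341, 0.1766]
orientation: [[1.0, 0.001, -0.002], [0.001, -1.0, -0.0], [-0.002, 0.0, -1.0]]
ft_force: [-0.1, -0.3, 0.4]
opening: 0.9
grip_force: 0.0
```

Emit:
send_rows(motion="0.8 0.53 0.66 0 0 0 0; 0.8 0 0 0 0 0 0; 0.8 0 0 0 0 0 0")

```text
t: 12.6
eef_pos: [0.6184, 0.0963, 0.1768]
orientation: [[1.0, 0.0, -0.003], [0.0, -1.0, 0.0], [-0.003, -0.0, -1.0]]
ft_force: [-0.1, 0.4, -0.7]
opening: 0.903
grip_force: 0.0
```

Emit:
send_rows(motion="0.8 0.035 0 0.7 0 0 0; 0.8 0 0 0.7 0 0 0; 0.8 0 0 0.4 0 0 0; 0.8 0 0 0.26 0 0 0; 0.8 0 0 0 0 0 0")

```text
t: 13.22
eef_pos: [0.6205, 0.0969, 0.0538]
orientation: [[1.0, 0.002, -0.002], [0.002, -1.0, -0.0], [-0.002, 0.0, -1.0]]
ft_force: [0.1, -1.1, 0.1]
opening: 0.9
grip_force: 0.0
```

Emit:
send_rows(motion="-1 0 0 0 0 0 0; -1 0 0 0 0 0 0; -1 0 0 0 0 0 0; -1 0 0 0 0 0 0; -1 0 0 0 0 0 0")

```text
t: 13.85
eef_pos: [0.6223, 0.0963, 0.0556]
orientation: [[1.0, 0.001, 0.002], [0.001, -1.0, 0.0], [0.002, -0.0, -1.0]]
ft_force: [-0.1, 1.2, 6.6]
opening: 0.625
grip_force: 20.0
```

Emit:
send_rows(motion="-1 0 0 -0.4 0 0 0; -1 0 0 -0.5 0 0 0; -1 0 0 -0.3 0 0 0; -1 -0.02 -0.4 0 0 0 0; -1 -0.04 -0.65 0 0 0 0")

```text
t: 14.48
eef_pos: [0.6179, 0.1588, 0.1268]
orientation: [[1.0, -0.001, -0.0], [-0.001, -1.0, -0.0], [-0.0, 0.0, -1.0]]
ft_force: [0.2, 0.2, -3.3]
opening: 0.625
grip_force: 20.0
```

Emit:
send_rows(motion="-1 -0.04 -0.7 0 0 0 0; -1 -0.04 -0.7 0 0 0 0; -1 -0.04 -0.7 0 0 0 0; -1 -0.04 -0.49 0 0 0 0; -1 0 0 0 0 0 0")

```text
t: 15.1
eef_pos: [0.6075, 0.3164, 0.1261]
orientation: [[1.0, 0.003, -0.001], [0.003, -1.0, -0.0], [-0.001, 0.0, -1.0]]
ft_force: [0.7, -0.7, -2.2]
opening: 0.628
grip_force: 20.0
```

Emit:
send_rows(motion="-1 0 0 0 0 0 0; -1 0 0 0.5 0 0 0; -1 0 0 0.4 0 0 0; -1 0 0 0 0 0 0; -1 0 0 0 0 0 0")

```text
t: 15.72
eef_pos: [0.6089, 0.314, 0.0736]
orientation: [[1.0, 0.0, 0.001], [0.0, -1.0, 0.0], [0.001, -0.0, -1.0]]
ft_force: [0.5, -0.1, -2.4]
opening: 0.633
grip_force: 20.0
```

Emit:
send_rows(motion="-1 0 0 0.13 0 0 0; -1 0 0 0.03 0 0 0; -1 0 0 0 0 0 0; -1 0 0 0 0 0 0")

```text
t: 16.23
eef_pos: [0.6083, 0.3147, 0.0633]
orientation: [[1.0, 0.001, 0.0], [0.001, -1.0, 0.0], [0.0, -0.0, -1.0]]
ft_force: [0.1, -0.4, -2.2]
opening: 0.625
grip_force: 20.0
```

Emit:
send_rows(motion="-1 0 0 0.03 0 0 0; -1 0 0 0 0 0 0; -1 0 0 0 0 0 0")

```text
t: 16.6
eef_pos: [0.6087, 0.3149, 0.0626]
orientation: [[1.0, 0.001, 0.001], [0.001, -1.0, 0.001], [0.001, -0.001, -1.0]]
ft_force: [-1.5, -1.0, 7.2]
opening: 0.624
grip_force: 20.0
```

Emit:
send_rows(motion="0.8 0 0 0 0 0 0; 0.8 0 0 0 0 0 0; 0.8 0 0 0 0 0 0; 0.8 0 0 -0.4 0 0 0; 0.8 0 0 -0.5 0 0 0")

```text
t: 17.23
eef_pos: [0.6076, 0.3143, 0.115]
orientation: [[1.0, 0.001, -0.002], [0.001, -1.0, -0.001], [-0.002, 0.001, -1.0]]
ft_force: [-0.1, 0.4, -1.0]
opening: 0.898
grip_force: 0.0
```

Emit:
send_rows(motion="0.8 0 0 -0.7 0 0 0; 0.8 0 0.3 -0.4 0 0 0; 0.8 0.02 0.7 0 0 0 0; 0.8 0.02 0.8 0 0 0 0; 0.8 0.02 0.8 0 0 0 0")

```text
t: 17.85
eef_pos: [0.6113, 0.1561, 0.1809]
orientation: [[1.0, 0.001, -0.001], [0.001, -1.0, -0.001], [-0.001, 0.001, -1.0]]
ft_force: [0.6, 0.6, -0.8]
opening: 0.9
grip_force: 0.0
```

Emit:
send_rows(motion="0.8 0.02 0.8 0 0 0 0; 0.8 0.02 0.8 0 0 0 0; 0.8 0.02 0.8 0 0 0 0; 0.8 0.02 0.7 0 0 0 0; 0.8 0.02 0.35 0 0 0 0")

```text
t: 18.48
eef_pos: [0.6173, -0.0511, 0.1809]
orientation: [[1.0, -0.001, -0.001], [-0.001, -1.0, -0.0], [-0.001, 0.0, -1.0]]
ft_force: [-0.1, -0.3, 0.1]
opening: 0.901
grip_force: 0.0
```

Emit:
send_rows(motion="0.8 0 0 0 0 0 0; 0.8 0 0 0 0 0 0")

```text
t: 18.73
eef_pos: [0.618, -0.0475, 0.1811]
orientation: [[1.0, 0.001, -0.0], [0.001, -1.0, 0.0], [-0.0, -0.0, -1.0]]
ft_force: [0.5, 0.2, 0.3]
opening: 0.9
grip_force: 0.0
```

Emit:
send_rows(motion="0.8 -0.01 0 0.7 0 0 0; 0.8 0 0 0.7 0 0 0; 0.8 0 0 0.4 0 0 0; 0.8 0 0 0.28 0 0 0; 0.8 0 0 0 0 0 0")

```text
t: 19.35
eef_pos: [0.617, -0.0475, 0.0556]
orientation: [[1.0, 0.002, -0.002], [0.002, -1.0, 0.0], [-0.002, -0.0, -1.0]]
ft_force: [0.3, -0.2, -0.6]
opening: 0.898
grip_force: 0.0
```

Emit:
send_rows(motion="-1 0 0 0 0 0 0; -1 0 0 0 0 0 0; -1 0 0 0 0 0 0; -1 0 0 0 0 0 0; -1 0 0 0 0 0 0", force=15)

```text
t: 19.98
eef_pos: [0.6185, -0.0483, 0.0576]
orientation: [[1.0, 0.001, 0.002], [0.001, -1.0, 0.0], [0.002, -0.0, -1.0]]
ft_force: [-0.2, 3.1, 6.1]
opening: 0.719
grip_force: 15.0
```

Emit:
send_rows(motion="-1 0 0 -0.3 0 0 0; -1 0 0 -0.5 0 0 0; -1 0 0 -0.6 0 0 0; -1 0 0 -0.5 0 0 0; -1 0 0 -0.3 0 0 0")

```text
t: 20.6
eef_pos: [0.6181, -0.0487, 0.191]
orientation: [[1.0, 0.001, 0.002], [0.001, -1.0, -0.0], [0.002, 0.0, -1.0]]
ft_force: [-0.2, -0.4, -0.8]
opening: 0.716
grip_force: 15.0
```

Emit:
send_rows(motion="-1 -0.1 -0.3 0 0 0 0; -1 -0.15 -0.6 0 0 0 0; -1 -0.2 -0.7 0 0 0 0; -1 -0.2 -0.75 0 0 0 0; -1 -0.2 -0.75 0 0 0 0")

```text
t: 21.22
eef_pos: [0.5642, 0.1395, 0.1869]
orientation: [[1.0, 0.001, -0.003], [0.001, -1.0, -0.0], [-0.003, 0.0, -1.0]]
ft_force: [0.3, 0.3, -0.2]
opening: 0.718
grip_force: 15.0
```

Emit:
send_rows(motion="-1 -0.2 -0.75 0 0 0 0; -1 -0.2 -0.75 0 0 0 0; -1 -0.2 -0.7 0 0 0 0; -1 -0.13 -0.6 0 0 0 0; -1 -0.06 -0.33 0 0 0 0")

```text
t: 21.85
eef_pos: [0.5167, 0.327, 0.1871]
orientation: [[1.0, 0.003, -0.002], [0.003, -1.0, -0.001], [-0.002, 0.001, -1.0]]
ft_force: [0.7, 0.2, -0.1]
opening: 0.719
grip_force: 15.0
```

Emit:
send_rows(motion="-1 0 0 0 0 0 0; -1 0 0 0 0 0 0; -1 0 0 0 0 0 0")

```text
t: 22.22
eef_pos: [0.5191, 0.3241, 0.1884]
orientation: [[1.0, -0.0, -0.0], [-0.0, -1.0, -0.0], [-0.0, 0.0, -1.0]]
ft_force: [-1.2, -0.6, -1.3]
opening: 0.719
grip_force: 15.0
```

Emit:
send_rows(motion="-1 0 -0.02 0.6 0 0 0; -1 0 0 0.6 0 0 0; -1 0 0 0.5 0 0 0; -1 0 0 0.26 0 0 0; -1 0 0 0 0 0 0")

```text
t: 22.85
eef_pos: [0.5186, 0.3257, 0.0702]
orientation: [[1.0, 0.0, -0.001], [0.0, -1.0, -0.001], [-0.001, 0.001, -1.0]]
ft_force: [-0.6, -0.5, -1.8]
opening: 0.716
grip_force: 15.0
```

Emit:
send_rows(motion="-1 0 0 0 0 0 0; -1 0 0 0.05 0 0 0; -1 0 0 0 0 0 0; -1 0 0 0 0 0 0")

```text
t: 23.35
eef_pos: [0.5189, 0.3266, 0.0682]
orientation: [[1.0, 0.001, 0.0], [0.001, -1.0, 0.0], [0.0, -0.0, -1.0]]
ft_force: [-0.1, -0.5, -0.8]
opening: 0.719
grip_force: 15.0
```

Emit:
send_rows(motion="-1 0 0 0.05 0 0 0; -1 0 0 0.015 0 0 0; -1 0 0 0 0 0 0; -1 0 0 0 0 0 0")

```text
t: 23.85
eef_pos: [0.5193, 0.3267, 0.0646]
orientation: [[1.0, 0.001, 0.001], [0.001, -1.0, 0.001], [0.001, -0.001, -1.0]]
ft_force: [0.5, -0.5, 5.2]
opening: 0.722
grip_force: 15.0
```

Emit:
send_rows(motion="0.8 0 0 0 0 0 0; 0.8 0 0 0 0 0 0; 0.8 0 0 0 0 0 0; 0.8 0 0 -0.3 0 0 0; 0.8 0 0 -0.6 0 0 0")

```text
t: 24.48
eef_pos: [0.518, 0.326, 0.1183]
orientation: [[1.0, 0.001, -0.002], [0.001, -1.0, -0.001], [-0.002, 0.001, -1.0]]
ft_force: [0.1, -0.4, -0.0]
opening: 0.897
grip_force: 0.0
```

Emit:
send_rows(motion="0.8 0 0 -0.7 0 0 0; 0.8 0 0 -0.3 0 0 0; 0.8 0.3 0.75 0 0 0 0; 0.8 0.3 0.75 0 0 0 0; 0.8 0.3 0.75 0 0 0 0")

```text
t: 25.1
eef_pos: [0.5731, 0.1902, 0.178]
orientation: [[1.0, 0.001, -0.0], [0.001, -1.0, -0.0], [-0.0, 0.0, -1.0]]
ft_force: [-0.3, 0.1, -0.0]
opening: 0.899
grip_force: 0.0
```

Emit:
send_rows(motion="0.8 0.3 0.75 0 0 0 0; 0.8 0.3 0.75 0 0 0 0; 0.8 0.3 0.74 0 0 0 0; 0.8 0.29 0.6 0 0 0 0; 0.8 0 0 0 0 0 0")

```text
t: 25.72
eef_pos: [0.6451, 0.0188, 0.1777]
orientation: [[1.0, -0.002, -0.0], [-0.002, -1.0, -0.0], [-0.0, 0.0, -1.0]]
ft_force: [-0.6, 1.2, 0.3]
opening: 0.901
grip_force: 0.0
```

Run:
```python
from h import *
print(sense()['eef_pos'])
im,d=snap('scene','s1.png'); measure('scene',['mould','green_bottle','red_cup','wheel'],d)
```

```text
[0.64507788 0.01875436 0.17770161]
scene mould 0.93 (array([0.6454, 0.0219]), np.float64(0.0298), array([0.6449, 0.0234]), 0.0313, 403, np.float64(0.046))
scene green_bottle 0.65 (array([0.6105, 0.3132]), np.float64(0.0131), array([0.6108, 0.3128]), 0.0144, 184, np.float64(0.1294))
scene red_cup 0.6 (array([0.5183, 0.3268]), np.float64(0.0336), array([0.5181, 0.3249]), 0.0354, 513, np.float64(0.1155))
scene wheel 0.57 (array([ 0.519 , -0.3273]), np.float64(0.0855), array([ 0.5178, -0.3269]), 0.0879, 3759, np.float64(0.0303))
```

View pics/s1.png

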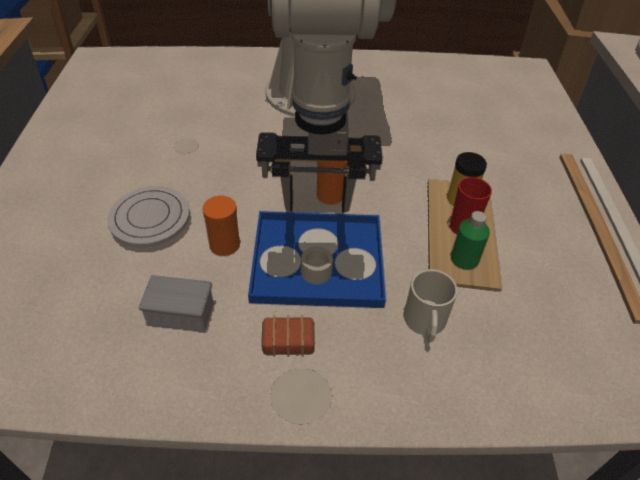

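Jar, cup and bottle stand upright on the board at about (468,180), (470,208) and (470,242). The tray now holds only the mould, at (317,265). I'll descend on it.

Emit:
send_rows(motion="0.8 0 -0.03 0.7 0 0 0; 0.8 0 0 0.7 0 0 0; 0.8 0 0 0.6 0 0 0; 0.8 0 0 0.45 0 0 0; 0.8 0 0 0.25 0 0 0")

```text
t: 26.6
eef_pos: [0.6435, 0.024, 0.0146]
orientation: [[1.0, 0.002, -0.002], [0.002, -1.0, 0.0], [-0.002, -0.0, -1.0]]
ft_force: [0.3, 0.1, -0.1]
opening: 0.902
grip_force: 0.0
```

Emit:
send_rows(motion="0.8 0 0 0 0 0 0; -1 0 0 0 0 0 0; -1 0 0 0 0 0 0; -1 0 0 0 0 0 0; -1 0 0 0 0 0 0", force=20)

```text
t: 27.22
eef_pos: [0.6452, 0.0229, 0.0171]
orientation: [[1.0, 0.001, 0.002], [0.001, -1.0, -0.0], [0.002, 0.0, -1.0]]
ft_force: [-0.7, -0.2, 6.9]
opening: 0.642
grip_force: 20.0
```

Emit:
send_rows(motion="-1 0 0 0 0 0 0; -1 0 0 0 0 0 0")

```text
t: 27.48
eef_pos: [0.6452, 0.0229, 0.0171]
orientation: [[1.0, 0.001, 0.002], [0.001, -1.0, -0.0], [0.002, 0.0, -1.0]]
ft_force: [-1.2, -0.8, 6.0]
opening: 0.644
grip_force: 20.0
```

Emit:
send_rows(motion="-1 0 0 -0.4 0 0 0; -1 0 0 -0.7 0 0 0; -1 0 0 -0.8 0 0 0; -1 0 0 -0.7 0 0 0; -1 0 0 -0.4 0 0 0")

```text
t: 28.1
eef_pos: [0.6452, 0.023, 0.1987]
orientation: [[1.0, 0.001, 0.003], [0.001, -1.0, 0.0], [0.003, -0.0, -1.0]]
ft_force: [0.1, 0.9, -1.2]
opening: 0.643
grip_force: 20.0
```

Emit:
send_rows(motion="-1 -0.15 0.4 0 0 0 0; -1 -0.25 0.7 0 0 0 0; -1 -0.27 0.75 0 0 0 0; -1 -0.27 0.75 0 0 0 0; -1 -0.27 0.75 0 0 0 0")

```text
t: 28.72
eef_pos: [0.5697, -0.1801, 0.1945]
orientation: [[1.0, 0.001, -0.002], [0.001, -1.0, 0.0], [-0.002, -0.0, -1.0]]
ft_force: [0.5, 0.6, -1.2]
opening: 0.645
grip_force: 20.0
```

Emit:
send_rows(motion="-1 -0.27 0.75 0 0 0 0; -1 -0.27 0.7 0 0 0 0; -1 -0.25 0.65 0 0 0 0; -1 -0.12 0.38 0 0 0 0; -1 0 0 0 0 0 0")

```text
t: 29.35
eef_pos: [0.5154, -0.3285, 0.1945]
orientation: [[1.0, -0.002, -0.002], [-0.002, -1.0, 0.001], [-0.002, -0.001, -1.0]]
ft_force: [0.2, 0.4, -1.4]
opening: 0.646
grip_force: 20.0
```

Emit:
send_rows(motion="-1 0 0 0 0 0 0; -1 0 0 0 0 0 0")

```text
t: 29.6
eef_pos: [0.5176, -0.326, 0.1956]
orientation: [[1.0, 0.002, -0.001], [0.002, -1.0, 0.001], [-0.001, -0.001, -1.0]]
ft_force: [0.4, 0.5, -1.9]
opening: 0.642
grip_force: 20.0
```

Emit:
send_rows(motion="-1 0.01 0.015 0.6 0 0 0; -1 0 0 0.7 0 0 0; -1 0 0 0.7 0 0 0; -1 0 0 0.3 0 0 0; -1 0 0 0.12 0 0 0")

```text
t: 30.22
eef_pos: [0.5184, -0.3273, 0.0503]
orientation: [[1.0, 0.002, -0.001], [0.002, -1.0, 0.0], [-0.001, -0.0, -1.0]]
ft_force: [-0.2, -0.9, -1.4]
opening: 0.64
grip_force: 20.0
```

Emit:
send_rows(motion="-1 0 0 0 0 0 0; -1 0 0 0 0 0 0; -1 0 0 0.07 0 0 0; -1 0 0 0 0 0 0; -1 0 0 0 0 0 0")

```text
t: 30.85
eef_pos: [0.5182, -0.3278, 0.0467]
orientation: [[1.0, 0.001, 0.0], [0.001, -1.0, -0.0], [0.0, 0.0, -1.0]]
ft_force: [-0.3, -0.2, -1.9]
opening: 0.645
grip_force: 20.0
```

Emit:
send_rows(motion="-1 0 0 0.06 0 0 0; -1 0 0 0.02 0 0 0; -1 0 0 0 0 0 0; -1 0 0 0 0 0 0")

```text
t: 31.35
eef_pos: [0.5181, -0.3278, 0.042]
orientation: [[1.0, 0.001, -0.0], [0.001, -1.0, 0.0], [-0.0, -0.0, -1.0]]
ft_force: [-2.5, 1.9, 5.5]
opening: 0.643
grip_force: 20.0
```

Contact at the expected height. I'll release, rise and check the centring.

Emit:
send_rows(motion="0.8 0 0 0 0 0 0; 0.8 0 0 0 0 0 0; 0.8 0 0 0 0 0 0; 0.8 0 0 -0.3 0 0 0; 0.8 0 0 -0.7 0 0 0")

```text
t: 31.98
eef_pos: [0.5172, -0.3272, 0.1017]
orientation: [[1.0, 0.001, -0.003], [0.001, -1.0, 0.002], [-0.003, -0.002, -1.0]]
ft_force: [0.6, -0.8, 0.3]
opening: 0.902
grip_force: 0.0
```

Emit:
send_rows(motion="0.8 0 0 -0.8 0 0 0; 0.8 0 0 -0.7 0 0 0; 0.8 0 -0.8 0 0 0 0; 0.8 0 -0.8 0 0 0 0; 0.8 0 -0.8 0 0 0 0")

```text
t: 32.6
eef_pos: [0.5182, -0.1826, 0.1933]
orientation: [[1.0, 0.0, 0.002], [0.0, -1.0, -0.0], [0.002, 0.0, -1.0]]
ft_force: [0.5, 0.4, 0.4]
opening: 0.898
grip_force: 0.0
```

Emit:
send_rows(motion="0.8 0 -0.8 0 0 0 0; 0.8 0 -0.8 0 0 0 0; 0.8 0 0 0 0 0 0")

```text
t: 32.98
eef_pos: [0.5181, -0.0853, 0.1931]
orientation: [[1.0, 0.004, 0.001], [0.004, -1.0, 0.0], [0.001, -0.0, -1.0]]
ft_force: [0.7, -0.1, -0.1]
opening: 0.901
grip_force: 0.0
```

Run:
```python
from h import *
print(sense()['eef_pos'])
T['mould']=(.066,.08)
for n in ('scene','top'):
    im,d=snap(n,n+'2.png'); measure(n,['mould','wheel','red_cup','green_bottle','yellow_jar'],d)
c=cv2.imread('pics/scene2.png'); cv2.imwrite('pics/w2.png',np.hstack([cv2.resize(c[140:260,80:240],(480,360)),cv2.resize(c[140:300,400:520],(270,360))]))
```

```text
[ 0.5180906  -0.0852543   0.19311216]
scene mould 0.88 (array([ 0.5181, -0.3278]), np.float64(0.03), array([ 0.518 , -0.3273]), 0.0316, 320, np.float64(0.0716))
scene wheel 0.9 (array([ 0.5193, -0.3269]), np.float64(0.0852), array([ 0.5192, -0.3289]), 0.0875, 2850, np.float64(0.0301))
scene red_cup 0.71 (array([0.5189, 0.327 ]), np.float64(0.0333), array([0.5183, 0.3262]), 0.0358, 509, np.float64(0.1151))
scene green_bottle 0.86 (array([0.6101, 0.3138]), np.float64(0.0134), array([0.6097, 0.3141]), 0.0142, 204, np.float64(0.1301))
scene yellow_jar 0.88 (array([0.4574, 0.3311]), np.float64(0.0498), array([0.4613, 0.3278]), 0.062, 624, np.float64(0.1188))
scene yellow_jar 0.82 (array([0.4203, 0.0504]), np.float64(0.0309), array([0.4193, 0.0503]), 0.0331, 433, np.float64(0.1075))
scene yellow_jar 0.72 (array([ 0.5765, -0.1646]), np.float64(0.032), array([ 0.5764, -0.1645]), 0.0332, 629, np.float64(0.1078))
top mould 0.87 (array([ 0.5151, -0.3282]), np.float64(0.0298), array([ 0.5152, -0.3284]), 0.0307, 299, np.float64(0.0723))
top wheel 0.93 (array([ 0.5164, -0.3313]), np.float64(0.083), array([ 0.5167, -0.3284]), 0.0858, 3049, np.float64(0.0312))
top red_cup 0.92 (array([0.5153, 0.3262]), np.float64(0.0327), array([0.5152, 0.3261]), 0.0335, 249, np.float64(0.119))
top green_bottle 0.83 (array([0.6059, 0.3126]), np.float64(0.0135), array([0.6063, 0.312 ]), 0.0149, 152, np.float64(0.1309))
top yellow_jar 0.77 (array([0.4167, 0.0496]), np.float64(0.0314), array([0.4168, 0.0495]), 0.032, 684, np.float64(0.1085))
top yellow_jar 0.67 (array([0.4305, 0.3354]), np.float64(0.0316), array([0.4308, 0.3354]), 0.0327, 756, np.float64(0.1199))
```

View pics/w2.png

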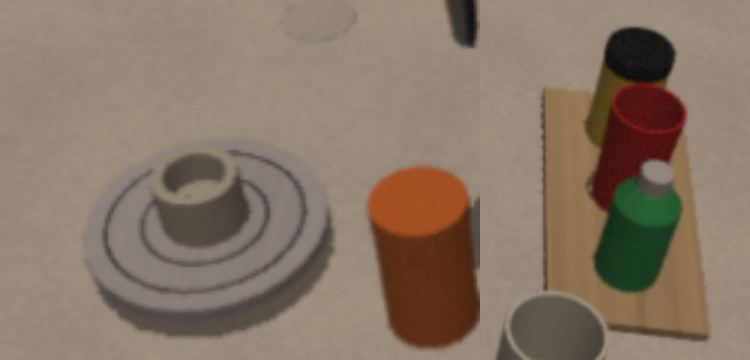

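The mould stands upright in the wheel's inner ring, within about 2 mm of the axis, and the three items are still upright on the board. Now the bottle goes back.

Emit:
send_rows(motion="0.8 0.17 -0.75 0 0 0 0; 0.8 0.17 -0.75 0 0 0 0; 0.8 0.17 -0.75 0 0 0 0; 0.8 0.17 -0.75 0 0 0 0; 0.8 0.17 -0.75 0 0 0 0")

```text
t: 34.2
eef_pos: [0.5691, 0.1387, 0.1918]
orientation: [[1.0, 0.001, 0.0], [0.001, -1.0, -0.0], [0.0, 0.0, -1.0]]
ft_force: [-0.2, 0.0, 0.3]
opening: 0.903
grip_force: 0.0
```

Emit:
send_rows(motion="0.8 0.17 -0.75 0 0 0 0; 0.8 0.17 -0.75 0 0 0 0; 0.8 0.17 -0.75 0 0 0 0; 0.8 0.15 -0.67 0 0 0 0; 0.8 0 0 0 0 0 0")

```text
t: 34.83
eef_pos: [0.6084, 0.3149, 0.1912]
orientation: [[1.0, 0.004, 0.0], [0.004, -1.0, 0.0], [0.0, -0.0, -1.0]]
ft_force: [-0.1, -1.0, 0.1]
opening: 0.906
grip_force: 0.0
```

Emit:
send_rows(motion="0.8 0 0 0 0 0 0; 0.8 0 0 0 0 0 0")

```text
t: 35.08
eef_pos: [0.6081, 0.3112, 0.1918]
orientation: [[1.0, -0.0, -0.0], [-0.0, -1.0, -0.0], [-0.0, 0.0, -1.0]]
ft_force: [-0.6, -0.0, 1.2]
opening: 0.9
grip_force: 0.0
```

Emit:
send_rows(motion="0.8 0.01 -0.05 0.7 0 0 0; 0.8 0 0 0.7 0 0 0; 0.8 0 0 0.5 0 0 0; 0.8 0 0 0.26 0 0 0; 0.8 0 0 0 0 0 0")

```text
t: 35.7
eef_pos: [0.6085, 0.3147, 0.0617]
orientation: [[1.0, 0.0, -0.001], [0.0, -1.0, -0.001], [-0.001, 0.001, -1.0]]
ft_force: [-0.1, -0.9, -0.0]
opening: 0.904
grip_force: 0.0
```

Emit:
send_rows(motion="0.8 0 0 0 0 0 0; -1 0 0 0 0 0 0; -1 0 0 0 0 0 0; -1 0 0 0 0 0 0; -1 0 0 0 0 0 0")

```text
t: 36.33
eef_pos: [0.6091, 0.3156, 0.0627]
orientation: [[1.0, 0.001, 0.001], [0.001, -1.0, 0.0], [0.001, -0.0, -1.0]]
ft_force: [0.1, -0.5, 4.3]
opening: 0.624
grip_force: 20.0
```

Emit:
send_rows(motion="-1 0 0 0 0 0 0; -1 0 0 0 0 0 0")

```text
t: 36.58
eef_pos: [0.6091, 0.3156, 0.0627]
orientation: [[1.0, 0.001, 0.001], [0.001, -1.0, 0.0], [0.001, -0.0, -1.0]]
ft_force: [-0.5, -0.8, 5.5]
opening: 0.628
grip_force: 20.0
```

Emit:
send_rows(motion="-1 0 0 -0.4 0 0 0; -1 0 0 -0.5 0 0 0; -1 0 0 -0.3 0 0 0; -1 0.02 0.4 0 0 0 0; -1 0.04 0.65 0 0 0 0")

```text
t: 37.2
eef_pos: [0.6117, 0.2515, 0.1332]
orientation: [[1.0, 0.003, -0.001], [0.003, -1.0, -0.001], [-0.001, 0.001, -1.0]]
ft_force: [0.5, -1.0, -2.5]
opening: 0.627
grip_force: 20.0
```

Emit:
send_rows(motion="-1 0.04 0.7 0 0 0 0; -1 0.04 0.7 0 0 0 0; -1 0.04 0.7 0 0 0 0; -1 0.04 0.5 0 0 0 0; -1 0 0 0 0 0 0")

```text
t: 37.83
eef_pos: [0.6212, 0.0933, 0.1329]
orientation: [[1.0, -0.002, -0.002], [-0.002, -1.0, -0.001], [-0.002, 0.001, -1.0]]
ft_force: [-0.1, 0.4, -2.2]
opening: 0.625
grip_force: 20.0
```

Emit:
send_rows(motion="-1 0 0 0 0 0 0; -1 0 0 0 0 0 0; -1 0 0 0 0 0 0")

```text
t: 38.2
eef_pos: [0.6221, 0.0972, 0.134]
orientation: [[1.0, 0.002, -0.0], [0.002, -1.0, 0.0], [-0.0, -0.0, -1.0]]
ft_force: [-0.4, 0.1, -2.0]
opening: 0.625
grip_force: 20.0
```

Emit:
send_rows(motion="-1 0.01 0.01 0.4 0 0 0; -1 0 0 0.5 0 0 0; -1 0 0 0.3 0 0 0; -1 0 0 0 0 0 0; -1 0 0 0 0 0 0")

```text
t: 38.83
eef_pos: [0.6235, 0.0961, 0.063]
orientation: [[1.0, 0.001, 0.001], [0.001, -1.0, 0.0], [0.001, -0.0, -1.0]]
ft_force: [-0.6, 0.5, -1.8]
opening: 0.626
grip_force: 20.0
```

Emit:
send_rows(motion="-1 0 0 0.06 0 0 0; -1 0 0 0 0 0 0; -1 0 0 0 0 0 0")

```text
t: 39.2
eef_pos: [0.623, 0.0959, 0.0589]
orientation: [[1.0, 0.001, 0.0], [0.001, -1.0, 0.0], [0.0, -0.0, -1.0]]
ft_force: [-0.3, -0.6, -2.0]
opening: 0.628
grip_force: 20.0
```

Emit:
send_rows(motion="-1 0 0 0.04 0 0 0; -1 0 0 0.02 0 0 0; -1 0 0 0 0 0 0; -1 0 0 0 0 0 0")

```text
t: 39.7
eef_pos: [0.6231, 0.0959, 0.0557]
orientation: [[1.0, 0.001, 0.0], [0.001, -1.0, 0.0], [0.0, -0.0, -1.0]]
ft_force: [-1.7, 0.0, 4.5]
opening: 0.626
grip_force: 20.0
```

Emit:
send_rows(motion="0.8 0 0 0 0 0 0; 0.8 0 0 0 0 0 0; 0.8 0 0 0 0 0 0; 0.8 0 0 -0.4 0 0 0; 0.8 0 0 -0.6 0 0 0")

```text
t: 40.33
eef_pos: [0.6219, 0.0957, 0.1144]
orientation: [[1.0, 0.001, -0.003], [0.001, -1.0, -0.0], [-0.003, 0.0, -1.0]]
ft_force: [0.3, -0.7, 0.1]
opening: 0.903
grip_force: 0.0
```

Emit:
send_rows(motion="0.8 0 0 -0.7 0 0 0; 0.8 0 0 -0.5 0 0 0; 0.8 -0.3 -0.65 0 0 0 0; 0.8 -0.3 -0.65 0 0 0 0; 0.8 -0.3 -0.65 0 0 0 0")

```text
t: 40.95
eef_pos: [0.5681, 0.2138, 0.1871]
orientation: [[1.0, 0.001, 0.0], [0.001, -1.0, 0.0], [0.0, -0.0, -1.0]]
ft_force: [0.7, 0.4, 0.0]
opening: 0.901
grip_force: 0.0
```

Emit:
send_rows(motion="0.8 -0.3 -0.65 0 0 0 0; 0.8 -0.3 -0.65 0 0 0 0; 0.8 -0.23 -0.6 0 0 0 0; 0.8 0 0 0 0 0 0; 0.8 0 0 0 0 0 0")

```text
t: 41.58
eef_pos: [0.5188, 0.3264, 0.1868]
orientation: [[1.0, 0.002, -0.0], [0.002, -1.0, -0.001], [-0.0, 0.001, -1.0]]
ft_force: [0.5, 0.3, -1.3]
opening: 0.9
grip_force: 0.0
```

Emit:
send_rows(motion="0.8 0.01 0 0.7 0 0 0; 0.8 0 0 0.7 0 0 0; 0.8 0 0 0.4 0 0 0; 0.8 0 0 0.25 0 0 0; 0.8 0 0 0 0 0 0")

```text
t: 42.2
eef_pos: [0.5194, 0.3258, 0.0633]
orientation: [[1.0, 0.0, -0.001], [0.0, -1.0, -0.001], [-0.001, 0.001, -1.0]]
ft_force: [-0.2, -0.4, 0.2]
opening: 0.904
grip_force: 0.0
```

Emit:
send_rows(motion="0.8 0 0 0 0 0 0; -1 0 0 0 0 0 0; -1 0 0 0 0 0 0; -1 0 0 0 0 0 0; -1 0 0 0 0 0 0", force=15)

```text
t: 42.82
eef_pos: [0.5199, 0.3273, 0.0647]
orientation: [[1.0, 0.001, 0.001], [0.001, -1.0, 0.001], [0.001, -0.001, -1.0]]
ft_force: [0.4, -0.1, 5.8]
opening: 0.718
grip_force: 15.0
```

Emit:
send_rows(motion="-1 0 0 0 0 0 0; -1 0 0 0 0 0 0")

```text
t: 43.08
eef_pos: [0.52, 0.3273, 0.0648]
orientation: [[1.0, 0.001, 0.001], [0.001, -1.0, 0.001], [0.001, -0.001, -1.0]]
ft_force: [-0.6, 1.4, 6.1]
opening: 0.717
grip_force: 15.0
```

Emit:
send_rows(motion="-1 0 0 -0.3 0 0 0; -1 0 0 -0.5 0 0 0; -1 0 0 -0.6 0 0 0; -1 0 0 -0.5 0 0 0; -1 0 0 -0.3 0 0 0")

```text
t: 43.7
eef_pos: [0.5198, 0.327, 0.1983]
orientation: [[1.0, 0.001, 0.002], [0.001, -1.0, 0.001], [0.002, -0.001, -1.0]]
ft_force: [0.3, 0.9, -0.6]
opening: 0.715
grip_force: 15.0
```

Emit:
send_rows(motion="-1 0.1 0.3 0 0 0 0; -1 0.15 0.6 0 0 0 0; -1 0.2 0.7 0 0 0 0; -1 0.2 0.75 0 0 0 0; -1 0.2 0.75 0 0 0 0")

```text
t: 44.32
eef_pos: [0.5699, 0.138, 0.1944]
orientation: [[1.0, 0.001, -0.002], [0.001, -1.0, -0.001], [-0.002, 0.001, -1.0]]
ft_force: [0.2, -0.5, -0.5]
opening: 0.722
grip_force: 15.0
```

Emit:
send_rows(motion="-1 0.2 0.75 0 0 0 0; -1 0.2 0.75 0 0 0 0; -1 0.2 0.7 0 0 0 0; -1 0.13 0.6 0 0 0 0; -1 0.07 0.36 0 0 0 0")

```text
t: 44.95
eef_pos: [0.6178, -0.0513, 0.1944]
orientation: [[1.0, -0.001, -0.003], [-0.001, -1.0, -0.0], [-0.003, 0.0, -1.0]]
ft_force: [-0.1, 0.0, -0.8]
opening: 0.719
grip_force: 15.0
```

Emit:
send_rows(motion="-1 0 0 0 0 0 0; -1 0 0 0 0 0 0; -1 0 0 0 0 0 0")

```text
t: 45.32
eef_pos: [0.6185, -0.0476, 0.1959]
orientation: [[1.0, 0.002, -0.0], [0.002, -1.0, 0.0], [-0.0, -0.0, -1.0]]
ft_force: [-0.1, 0.2, -1.5]
opening: 0.72
grip_force: 15.0
```

Emit:
send_rows(motion="-1 0.01 0.01 0.5 0 0 0; -1 0 0 0.7 0 0 0; -1 0 0 0.6 0 0 0; -1 0 0 0.3 0 0 0; -1 0 0 0.1 0 0 0")

```text
t: 45.95
eef_pos: [0.6192, -0.0488, 0.0634]
orientation: [[1.0, 0.002, -0.001], [0.002, -1.0, 0.0], [-0.001, -0.0, -1.0]]
ft_force: [0.8, -0.4, -0.9]
opening: 0.715
grip_force: 15.0
```

Emit:
send_rows(motion="-1 0 0 0 0 0 0; -1 0 0 0 0 0 0; -1 0 0 0.05 0 0 0; -1 0 0 0 0 0 0; -1 0 0 0 0 0 0")

```text
t: 46.58
eef_pos: [0.6194, -0.0494, 0.0611]
orientation: [[1.0, 0.001, 0.0], [0.001, -1.0, -0.0], [0.0, 0.0, -1.0]]
ft_force: [-0.5, -0.4, -1.1]
opening: 0.719
grip_force: 15.0
```

Emit:
send_rows(motion="-1 0 0 0.05 0 0 0; -1 0 0 0.02 0 0 0; -1 0 0 0 0 0 0; -1 0 0 0 0 0 0")

```text
t: 47.08
eef_pos: [0.62, -0.0493, 0.0578]
orientation: [[1.0, 0.001, 0.001], [0.001, -1.0, -0.0], [0.001, 0.0, -1.0]]
ft_force: [-2.0, 0.9, 9.1]
opening: 0.719
grip_force: 15.0
```

Emit:
send_rows(motion="0.8 0 0 0 0 0 0; 0.8 0 0 0 0 0 0; 0.8 0 0 0 0 0 0; 0.8 0 0 -0.4 0 0 0; 0.8 0 0 -0.6 0 0 0")

```text
t: 47.7
eef_pos: [0.6183, -0.0492, 0.1162]
orientation: [[1.0, 0.001, -0.003], [0.001, -1.0, 0.0], [-0.003, -0.0, -1.0]]
ft_force: [0.7, 0.6, -1.2]
opening: 0.903
grip_force: 0.0
```

Emit:
send_rows(motion="0.8 0 0 -0.7 0 0 0; 0.8 0 0 -0.5 0 0 0; 0.8 -0.35 -0.72 0 0 0 0; 0.8 -0.35 -0.72 0 0 0 0; 0.8 -0.35 -0.72 0 0 0 0")

```text
t: 48.32
eef_pos: [0.5555, 0.0813, 0.1888]
orientation: [[1.0, 0.0, 0.0], [0.0, -1.0, 0.0], [0.0, -0.0, -1.0]]
ft_force: [-0.1, 1.0, 0.0]
opening: 0.903
grip_force: 0.0
```

Emit:
send_rows(motion="0.8 -0.35 -0.72 0 0 0 0; 0.8 -0.35 -0.72 0 0 0 0; 0.8 -0.35 -0.72 0 0 0 0; 0.8 -0.35 -0.72 0 0 0 0; 0.8 -0.35 -0.72 0 0 0 0")

```text
t: 48.95
eef_pos: [0.4502, 0.2974, 0.1888]
orientation: [[1.0, 0.001, 0.0], [0.001, -1.0, 0.0], [0.0, -0.0, -1.0]]
ft_force: [-0.2, 0.4, -0.4]
opening: 0.9
grip_force: 0.0
```

Emit:
send_rows(motion="0.8 -0.34 -0.68 0 0 0 0; 0.8 0 0 0 0 0 0; 0.8 0 0 0 0 0 0")

```text
t: 49.32
eef_pos: [0.4306, 0.3365, 0.1886]
orientation: [[1.0, 0.002, -0.0], [0.002, -1.0, -0.001], [-0.0, 0.001, -1.0]]
ft_force: [-0.3, -0.9, -0.2]
opening: 0.899
grip_force: 0.0
```

Emit:
send_rows(motion="0.8 0.02 0 0.7 0 0 0; 0.8 0 0 0.7 0 0 0; 0.8 0 0 0.6 0 0 0; 0.8 0 0 0.28 0 0 0; 0.8 0 0 0 0 0 0")

```text
t: 49.95
eef_pos: [0.4318, 0.3359, 0.0514]
orientation: [[1.0, -0.0, -0.001], [-0.0, -1.0, -0.001], [-0.001, 0.001, -1.0]]
ft_force: [0.9, 0.9, 0.3]
opening: 0.903
grip_force: 0.0
```

Emit:
send_rows(motion="0.8 0 0 0 0 0 0; -1 0 0 0 0 0 0; -1 0 0 0 0 0 0; -1 0 0 0 0 0 0; -1 0 0 0 0 0 0", force=20)

```text
t: 50.58
eef_pos: [0.4323, 0.3374, 0.0528]
orientation: [[1.0, 0.001, 0.001], [0.001, -1.0, 0.001], [0.001, -0.001, -1.0]]
ft_force: [-0.2, 0.2, 6.5]
opening: 0.689
grip_force: 20.0
```

Emit:
send_rows(motion="-1 0 0 0 0 0 0; -1 0 0 0 0 0 0")

```text
t: 50.82
eef_pos: [0.4323, 0.3374, 0.0528]
orientation: [[1.0, 0.001, 0.001], [0.001, -1.0, 0.001], [0.001, -0.001, -1.0]]
ft_force: [0.3, 0.7, 6.7]
opening: 0.69
grip_force: 20.0
```

Emit:
send_rows(motion="-1 0 0 -0.4 0 0 0; -1 0 0 -0.7 0 0 0; -1 0 0 -0.8 0 0 0; -1 0 0 -0.4 0 0 0; -1 0 0 0 0 0 0")

```text
t: 51.45
eef_pos: [0.4325, 0.3375, 0.1914]
orientation: [[1.0, 0.001, 0.003], [0.001, -1.0, 0.002], [0.003, -0.002, -1.0]]
ft_force: [0.4, -0.7, -4.1]
opening: 0.691
grip_force: 20.0
```

Emit:
send_rows(motion="-1 0.2 0.5 0 0 0 0; -1 0.32 0.75 0 0 0 0; -1 0.32 0.75 0 0 0 0; -1 0.32 0.75 0 0 0 0; -1 0.32 0.75 0 0 0 0")

```text
t: 52.08
eef_pos: [0.5201, 0.1252, 0.1879]
orientation: [[1.0, 0.001, -0.003], [0.001, -1.0, -0.001], [-0.003, 0.001, -1.0]]
ft_force: [0.4, 0.1, -3.0]
opening: 0.694
grip_force: 20.0
```

Emit:
send_rows(motion="-1 0.32 0.75 0 0 0 0; -1 0.3 0.7 0 0 0 0; -1 0.12 0.28 0 0 0 0; -1 0 0 0 0 0 0; -1 0 0 0 0 0 0")

```text
t: 52.7
eef_pos: [0.5644, 0.0241, 0.1891]
orientation: [[1.0, 0.001, -0.002], [0.001, -1.0, 0.0], [-0.002, -0.0, -1.0]]
ft_force: [0.4, -0.5, -2.3]
opening: 0.691
grip_force: 20.0
```

Emit:
send_rows(motion="-1 0 0 0 0 0 0; -1 0 0 0 0 0 0")

```text
t: 52.95
eef_pos: [0.5651, 0.0241, 0.19]
orientation: [[1.0, 0.002, 0.0], [0.002, -1.0, 0.0], [0.0, -0.0, -1.0]]
ft_force: [0.4, 0.1, -3.6]
opening: 0.693
grip_force: 20.0
```

Emit:
send_rows(motion="-1 0 0 0.5 0 0 0; -1 0 0 0.7 0 0 0; -1 0 0 0.6 0 0 0; -1 0 0 0.4 0 0 0; -1 0 0 0.1 0 0 0")

```text
t: 53.58
eef_pos: [0.5642, 0.0236, 0.0507]
orientation: [[1.0, 0.002, -0.003], [0.002, -1.0, -0.0], [-0.003, 0.0, -1.0]]
ft_force: [1.0, -0.9, -2.8]
opening: 0.695
grip_force: 20.0
```

Emit:
send_rows(motion="-1 0 0 0 0 0 0; -1 0 0 0 0 0 0; -1 0 0 0.04 0 0 0; -1 0 0 0 0 0 0; -1 0 0 0 0 0 0")

```text
t: 54.2
eef_pos: [0.5654, 0.0232, 0.0498]
orientation: [[1.0, 0.001, 0.0], [0.001, -1.0, 0.0], [0.0, -0.0, -1.0]]
ft_force: [-0.0, 0.1, -3.4]
opening: 0.69
grip_force: 20.0
```

Emit:
send_rows(motion="-1 0 0 0.055 0 0 0; -1 0 0 0.02 0 0 0; -1 0 0 0 0 0 0; -1 0 0 0 0 0 0")

```text
t: 54.7
eef_pos: [0.5657, 0.0233, 0.0458]
orientation: [[1.0, 0.001, 0.001], [0.001, -1.0, 0.0], [0.001, -0.0, -1.0]]
ft_force: [-2.1, 0.6, 6.7]
opening: 0.694
grip_force: 20.0
```

Emit:
send_rows(motion="0.8 0 0 0 0 0 0; 0.8 0 0 0 0 0 0; 0.8 0 0 0 0 0 0; 0.8 0 0 -0.3 0 0 0; 0.8 0 0 -0.5 0 0 0")

```text
t: 55.32
eef_pos: [0.5647, 0.0232, 0.0938]
orientation: [[1.0, 0.001, -0.002], [0.001, -1.0, -0.0], [-0.002, 0.0, -1.0]]
ft_force: [1.3, 0.2, -0.2]
opening: 0.899
grip_force: 0.0
```

Emit:
send_rows(motion="0.8 0 0 -0.7 0 0 0; 0.8 0 0 -0.7 0 0 0; 0.8 0 0 -0.6 0 0 0; 0.8 -0.7 0 0 0 0 0; 0.8 -0.7 0 0 0 0 0")

```text
t: 55.95
eef_pos: [0.4807, 0.0231, 0.2146]
orientation: [[1.0, 0.001, 0.002], [0.001, -1.0, 0.0], [0.002, -0.0, -1.0]]
ft_force: [0.6, -0.8, 0.4]
opening: 0.897
grip_force: 0.0
```

Emit:
send_rows(motion="0.8 -0.7 0 0 0 0 0; 0.8 -0.5 0 0 0 0 0; 0.8 0 0 0 0 0 0; 0.8 0 0 0 0 0 0")

```text
t: 56.45
eef_pos: [0.4105, 0.0231, 0.2141]
orientation: [[1.0, 0.001, 0.002], [0.001, -1.0, 0.0], [0.002, -0.0, -1.0]]
ft_force: [0.1, -0.7, -0.2]
opening: 0.898
grip_force: 0.0
```

Run:
```python
from h import *
print(sense()['eef_pos'])
T['mould']=(.066,.08)
for n in ('scene','top'):
    im,d=snap(n,n+'3.png'); measure(n,['mould','red_cup','green_bottle','yellow_jar'],d)
```

```text
[0.41054267 0.02311178 0.21409053]
scene mould 0.81 (array([ 0.5183, -0.3277]), np.float64(0.0299), array([ 0.5192, -0.3282]), 0.0316, 315, np.float64(0.0714))
scene red_cup 0.89 (array([ 0.6183, -0.0489]), np.float64(0.0332), array([ 0.6179, -0.0492]), 0.0347, 359, np.float64(0.1117))
scene green_bottle 0.67 (array([0.6221, 0.0961]), np.float64(0.0142), array([0.622 , 0.0961]), 0.0153, 180, np.float64(0.1237))
scene yellow_jar 0.76 (array([0.5668, 0.0238]), np.float64(0.0322), array([0.5663, 0.0243]), 0.0334, 695, np.float64(0.1123))
scene yellow_jar 0.73 (array([ 0.5765, -0.1645]), np.float64(0.0321), array([ 0.5767, -0.1641]), 0.0335, 634, np.float64(0.1078))
scene yellow_jar 0.7 (array([0.4204, 0.0507]), np.float64(0.0321), array([0.42  , 0.0495]), 0.0341, 463, np.float64(0.1077))
top mould 0.57 (array([ 0.5154, -0.3274]), np.float64(0.029), array([ 0.5159, -0.327 ]), 0.0299, 278, np.float64(0.0723))
top red_cup 0.81 (array([ 0.616 , -0.0492]), np.float64(0.0319), array([ 0.6162, -0.0497]), 0.0329, 147, np.float64(0.1145))
top green_bottle 0.92 (array([0.6195, 0.0947]), np.float64(0.0135), array([0.6196, 0.0945]), 0.014, 140, np.float64(0.1255))
top yellow_jar 0.93 (array([ 0.5727, -0.1652]), np.float64(0.0307), array([ 0.5725, -0.1651]), 0.0316, 618, np.float64(0.1089))
top yellow_jar 0.58 (array([0.5643, 0.022 ]), np.float64(0.0308), array([0.5644, 0.0222]), 0.0317, 684, np.float64(0.1132))
```

View pics/scene3.png

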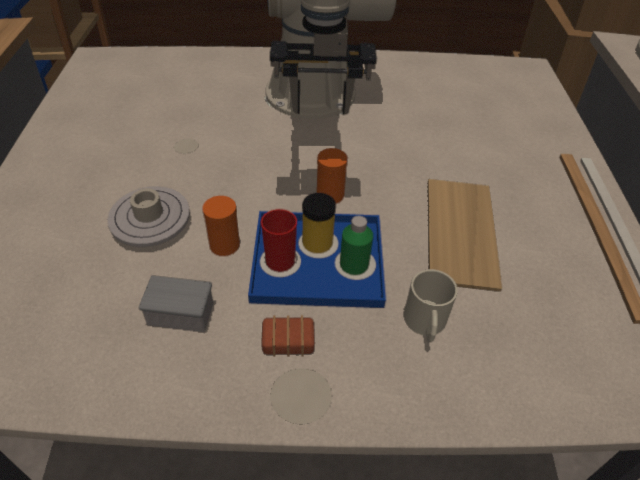

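Everything is in place: mould on the wheel at (147,207), cup (281,240), jar (319,225) and bottle (357,245) each within about 2 mm of where they stood, bystanders unmoved and the gripper clear. Handing in.

```bash
python3 -c "
from workcell import env; print(env.finish_job())"
```

```text
the job is handed in; nothing more can be done
None
```

Job handed in at about 57 s of the allowed 141 s: the mould stands upright on the wheel, measured within about 2 mm of its axis, and the cup, bottle and jar are back within about 2 mm of their starting spots; the hand-in call returned no verdict.

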